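Vent an air filter and take off its quick-turn cap of unknown thread hand

TASK

First press the air filter's green vent plunger all the way down to its stop, with the red cap still tight. Then unscrew the red cap - left-hand or right-hand thread is not known, so try both ways - lift it straight up off its neck, and finish while still holding it: upright, still, about 10 cm above where it sat, carried by the gripper alone. Leave everything else on the bench where it is.

Things in the scene. Friction and masses are not known exactly. Their poses are not given: they have to be found in the camera images.
- unit: Air filter unit, fixed, pose varies: steel base plate 140 (x) x 240 (y) x 12 mm; origin at the centre of its underside, z up. On it an aluminium block 50 x 150 mm, top z 46 mm, with a flat dial to z 60 mm; at y -70 mm a grey housing 72 mm in diameter, shoulder at z 75 mm, that carries the red cap; at y +70 mm the vent, 44 mm in diameter to z 60 mm, with the green plunger.
- neck_top (a point): Top centre of the steel neck under the cap, at x 0, y -70, z 107 mm of the unit. Interrupted thread 50 mm in diameter, hand changes from start to start: 0.1 rad play (0.25 if pushed hard), then the wrong way is a dead stop; the right way turns easily. Turned 0.75 to 1.8 rad from tight (aim for 1.0; stop at 1.9) the cap lifts straight off (31 mm deep); before that only 2 mm.
- cap: Red screw cap, about 0.12 kg: skirt 60 mm in diameter, 36 mm high; round grip knob on top 24 mm in diameter, 30 mm tall (cap z 36 to 66 mm); a white line from the axis to the rim marks +x. Origin on the axis at the lower rim, z up. Seated: origin at x 0, y -70, z 76 mm of the unit, white line along the unit's +x within 0.05 rad.
- cap_grip (a point): On the cap's axis, within the knob, 54 mm above the cap's lower rim: the height to grip; axes as the cap's. Any yaw will do; at a dead stop the fingers slip round the knob. Let go, the cap stays as it was turned.
- vent_top (a point): Centre of the top of the green mushroom plunger head (36 mm diameter); at rest at x 0, y 70, z 95 mm of the unit, and moves down with it.
- vent (a joint): Vent plunger travel in m: 0 = up at rest, 0.012 = fully down at its stop. Spring: 3 N at the start, 8 N fully down; it springs back.
- washer: Bystander: steel washer, 26 mm outside, 6 mm thick, lying on the unit's plate; origin centre of underside.
- plug: Bystander: brass plug, 20 mm diameter, 22 mm tall, standing on the unit's plate; origin centre of underside.
- wrench: Bystander: steel wrench 170 mm long lying on the bench; its x lies along it.
- sealant: Bystander: jar 56 mm diameter, 85 mm tall; origin centre of underside.
- coupling: Bystander: brass coupling 40 mm diameter, 45 mm tall; origin centre of underside.
- clamp: Bystander: dark steel U-shaped clamp 70 x 30 x 52 mm; origin centre of underside.

How it is judged:
By the outcome, as a careful person would: the job done as asked, in the order asked, and still so for the second after the job is handed in, while the arm keeps its last pose, push and grip.
It also fails if it takes over 48 s, if anything falls off the work surface, if the arm or the gripper's body presses on something with over 40 N, if the wrist force passes 120 N, or if a joint passes its speed limit or range.

ROBOT

A 7-joint arm with a two-finger parallel gripper is mounted at the origin on the work surface. World frame = base frame: x ahead of the robot, y to its left, z up, the work surface at z = 0. Lengths are in m, angles in rad, forces in N, time in s.
With the tool pointing down it reaches from about 0.425 to 0.925 m from the base axis. Payload 6.8 kg.
Tool frame: the origin (TCP) lies midway between the tips of the shut fingers; the grasp point (between the pads) lies 19 mm behind it; z points along the fingers, y is the direction in which the jaws open and shut (so a half turn about z gives the same grasp; the last joint's range is limited). The gripper opens to 85 mm and grips with 20 to 120 N. Pads are 22 mm wide; open, the fingers measure 114 mm over their backs; the gripper's body (76 mm by 85 mm) begins 54 mm behind the grasp point. The pads swing forward as they close: fully open they stand 13 mm farther back than shut.
Start: joints at [1.222, 0.477, 0.022, 1.555, -0.011, 1.109, -0.083], TCP at [0.161, -0.656, 0.231] pointing down, gripper open.
Joint ranges: [-2.96, 2.96], [-0.34, 2.1], [-1.41, 1.46], [0.24, 2.44], [-1.37, 4.51], [0.17, 1.92], [-2.96, 2.96]. Speed limits (rad/s): [2.39, 2.39, 3.14, 3.14, 3.14, 3.14, 3.14].

INTERFACE

Orientations are given as a unit quaternion [w, x, y, z].
In Python, from station import bot gives the robot as it stands. The module is installed in compiled form; this text tells all that it offers.
- The arm moves only by the tool play_rows, never from a script. Its argument "motion" is a list of rows, each a list of 2 entries, a list of its own where there are three numbers: the shift along the tool's x, y, z as a fraction of full scale, then the turn, a rotation vector about the tool's x, y, z as a fraction of full scale. In form: [[[tx, ty, tz], [rx, ry, rz]], ...]. A call has 1 to 8 rows; each row is the pose to reach, as a shift and turn from the pose measured when the call began, along the tool's axes at that moment, turning the shorter way round; what a row does not reach only later rows make up. Full scale, the value 1, is 400 mm for a shift and 360 degrees for a turn. A row lasts 1/10 s, in which the tool goes at most 50 mm and 8.59 degrees, less where a joint would pass 70% of its speed; a pose out of reach is approached as far as the arm can. A call with a number of a shift or a turn outside -1 to 1 is refused whole. A call with a gripper value outside its range is refused whole. "fingers" is the finger opening in mm, from 0 to 85.4, set as the call begins (left out, the last holds). The fingers move at their own pace and stop on an object; "grip_force" is the grip in N (left out, the last holds). Time passes only in rows, so rows that repeat a pose let the fingers close. It gives the time, the measured TCP pose, the force and the opening at its end, in the units of the state.
- bot.get_obs(): the state, without advancing time (a new reading comes with each control period).
- bot.read_camera(name): name is "scene" or "top" or "wrist"; returns a dict with "pixels" (384x512x3 uint8, red, green, blue), "range_z" (384x512 float32, m along the optical axis (not along the pixel's ray), 0 where there is no reading), "fovy" (degrees; the focal length in pixels is half the picture's height over the tangent of half this angle, whatever the lens; pixels are square), "cx", "cy" (the principal point, pixels), "pose" (4x4, takes a point from camera to world coordinates). Camera axes: x right, y down, z forward; pixel columns grow to the right and rows downward; lengths in m; the calibration is good to about 2 mm. A picture is of the moment at which its call begins.
- bot.hand_in(): hands the job in, once; it reports no verdict.
The state is a dict: "t": time; "q": joint angles; "joint_vel": joint speeds; "joint_torque": joint torques, N m; "eef_pos": TCP position; "tool_rot": TCP orientation; "contact_force": force on the tool from outside, world axes, zero at the start; "torque": the same for the moment, N m; "gripper_width": opening from 0.0 (shut) to 1.0 (fully open).
Only numpy, scipy, OpenCV 4.12 (cv2) and the standard library are available. Lean on these libraries where they do the work, as an engineer would, in place of code of your own. Each camera call takes 0.05 s, during which the arm holds its last target.

## Working session

There is one attempt and no reset: what is moved stays moved. The work goes in short steps, Python scripts to look and compute and a tool call to move; the robot and the scene stay as the last step left them, time stands still between calls to the robot, and variables do not carry over. Pictures are saved under pics/ and viewed, and the job is handed in when it is done.

Besides the shell and the picture viewer there is one more tool, called after "Call:" as name(argument=value, ...), one argument or row to a line, values as JSON. play_rows: Moves the arm, as the interface text tells. Shift numbers are shares of 400 mm and turn numbers shares of 360 degrees, none past 1 either way. Its arguments: {"type":"object","properties":{"motion":{"type":"array"},"fingers":{"type":"number"},"grip_force":{"type":"number"}},"required":["motion"]}

```bash
mkdir -p pics
cat > h.py <<'E'
import numpy as np,cv2
from station import bot
def cam(n,save=None):
    c=bot.read_camera(n)
    if save: cv2.imwrite('pics/'+save,c['pixels'][:,:,::-1])
    return c
def pts(c):
    f=192/np.tan(np.radians(c['fovy'])/2)
    v,u=np.mgrid[0:384,0:512]; z=c['range_z']
    P=np.stack([(u-c['cx'])/f*z,(v-c['cy'])/f*z,z],-1)
    T=c['pose']; return P@T[:3,:3].T+T[:3,3]
E
python3 - <<'E'
from h import *
np.set_printoptions(precision=4,suppress=True)
o=bot.get_obs();print(o)
for n in ['scene','top']:
    c=cam(n,n+'1.png');np.savez(n+'1.npz',**c)
E
```

```text
{'t': 0.0, 'q': array([ 1.2219,  0.4778,  0.0224,  1.5564, -0.0115,  1.1093, -0.0831]), 'joint_vel': array([ 0.0009, -0.0003, -0.0021, -0.0002, -0.0009,  0.0005, -0.0001]), 'joint_torque': array([ -0.0007, -59.6456,   1.6078, -28.12  ,   0.0125,   0.0094,
        -0.    ]), 'eef_pos': array([ 0.1608, -0.655 ,  0.2303]), 'tool_rot': array([-0.0009,  0.9928,  0.1201, -0.0002]), 'contact_force': array([-0.0323, -0.0178, -0.9969]), 'torque': array([-0.0276, -0.0066,  0.0513]), 'gripper_width': 0.9972959290885254}
```

View pics/scene1.png

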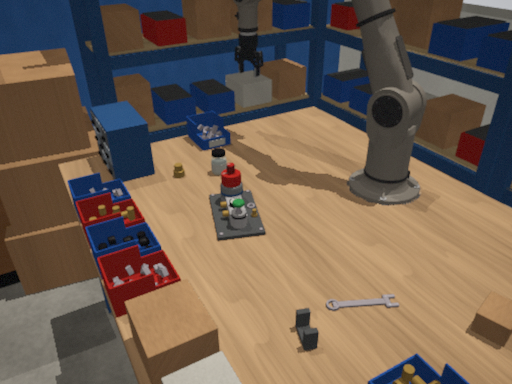

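View pics/top1.png

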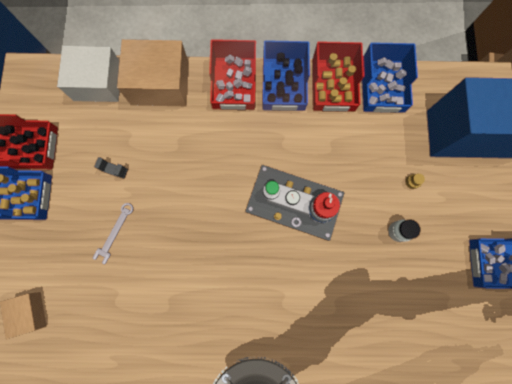

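Run:
```python
from h import *
np.set_printoptions(precision=4,suppress=True)
c=np.load('top1.npz');px=c['pixels'];P=pts(c)
cr=px[150:260,230:440,::-1];cv2.imwrite('pics/topc.png',cv2.resize(cr,None,fx=3.7,fy=3.7,interpolation=cv2.INTER_CUBIC))
print(c['pose'],c['fovy'])
hsv=cv2.cvtColor(px,cv2.COLOR_RGB2HSV).astype(int)
box=np.zeros((384,512),bool);box[160:245,240:350]=1
red=box&(hsv[...,1]>150)&((hsv[...,0]<8)|(hsv[...,0]>172))
gr=box&(hsv[...,1]>100)&(abs(hsv[...,0]-65)<20)
for n,m in (('red',red),('gr',gr)):
    p=P[m];print(n,len(p),p.min(0),p.max(0),np.median(p,0))
    for lo,hi in ((.08,.092),(.092,.1),(.1,.118),(.13,.15)):
        k=(p[:,2]>lo)&(p[:,2]<hi)
        if k.any():print(lo,k.sum(),p[k].mean(0),p[k].min(0),p[k].max(0))
for x,y in((245,210),(300,150)):print(P[y,x])
pl=box&(P[...,2]>.006)&(P[...,2]<.018)
pl=cv2.morphologyEx(pl.astype(np.uint8),cv2.MORPH_OPEN,np.ones((3,3)))>0
q=P[pl];r=cv2.minAreaRect(q[:,:2].astype(np.float32)*1000);print(r,np.median(q[:,2]))
```

```text
[[ 0.0116 -0.9807  0.1952  0.3592]
 [-0.9999 -0.0137 -0.0094  0.0137]
 [ 0.0119 -0.1951 -0.9807  0.9881]
 [ 0.      0.      0.      1.    ]] 55.371478543183365
red 481 [ 0.3592 -0.1952  0.0095] [0.5439 0.0137 0.9881] [ 0.4896 -0.1598  0.1119]
0.08 4 [ 0.4748 -0.1456  0.0866] [ 0.4684 -0.1526  0.0847] [ 0.4834 -0.1383  0.0884]
0.092 16 [ 0.4797 -0.1467  0.0967] [ 0.465  -0.1711  0.0928] [ 0.5094 -0.1363  0.0998]
0.1 369 [ 0.4913 -0.1624  0.1113] [ 0.4638 -0.1952  0.1002] [ 0.5255 -0.1351  0.1169]
0.13 74 [ 0.4922 -0.1642  0.1407] [ 0.4819 -0.1764  0.1311] [ 0.5065 -0.154   0.1453]
gr 134 [ 0.5231 -0.0482  0.0134] [ 0.5716 -0.0183  0.0987] [ 0.5388 -0.0332  0.0948]
0.08 5 [ 0.5428 -0.0279  0.0913] [ 0.5267 -0.0384  0.0898] [ 0.5545 -0.021   0.0919]
0.092 128 [ 0.5386 -0.0326  0.0949] [ 0.5231 -0.0482  0.092 ] [ 0.5545 -0.0183  0.0987]
[0.4915 0.0348 0.0098]
[ 0.6655 -0.1169 -0.0018]
((516.1893310546875, -99.39370727539062), (239.92486572265625, 140.43600463867188), 71.65148162841797) 0.011911390290098967
```

View pics/topc.png

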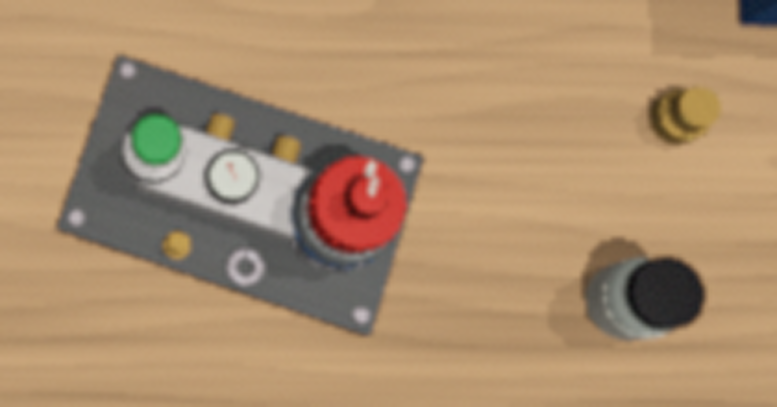

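```bash
cat >> h.py <<'E'
from scipy.spatial.transform import Rotation as R
np.set_printoptions(precision=4,suppress=True)
def goal(p,yaw):
    o=bot.get_obs();w=o['tool_rot'];r=R.from_quat([w[1],w[2],w[3],w[0]])
    g=R.from_euler('z',yaw,degrees=True)*R.from_euler('x',180,degrees=True)
    print('t',o['t'],'pos',o['eef_pos'],'F',o['contact_force'],'M',o['torque'],'w',o['gripper_width']*85.4,'q',o['q'])
    print('shift',r.inv().apply(np.array(p)-o['eef_pos'])/.4,'turn',(r.inv()*g).as_rotvec()/(2*np.pi))
E
python3 -c "
from h import *
goal([.5384,-.033,.2],71.6)
goal([.35,-.344,.25],40)"
```

```text
t 0.1 pos [ 0.1608 -0.655   0.2304] F [ 0.7033 -0.0069  0.0948] M [-0.0419 -0.0254  0.0036] w 85.34571000772993 q [ 1.2219  0.4777  0.0224  1.5563 -0.0115  1.1093 -0.0831]
shift [ 1.2875 -1.2849  0.078 ] turn [-0.0002 -0.0001 -0.1606]
t 0.1 pos [ 0.1608 -0.655   0.2304] F [ 0.7033 -0.0069  0.0948] M [-0.0419 -0.0254  0.0036] w 85.34571000772993 q [ 1.2219  0.4777  0.0224  1.5563 -0.0115  1.1093 -0.0831]
shift [ 0.6447 -0.6424 -0.0479] turn [-0.0003 -0.     -0.0728]
```

Call:
play_rows(
  motion=[
    [[0.64,-0.64,-0.05],[0,0,-0.073]],
    [[0.64,-0.64,-0.05],[0,0,-0.073]],
    [[0.64,-0.64,-0.05],[0,0,-0.073]],
    [[0.64,-0.64,-0.05],[0,0,-0.073]],
    [[0.64,-0.64,-0.05],[0,0,-0.073]],
    [[0.64,-0.64,-0.05],[0,0,-0.073]],
    [[0.64,-0.64,-0.05],[0,0,-0.073]],
    [[0.64,-0.64,-0.05],[0,0,-0.073]],
  ],
  fingers=0,
  grip_force=40,
)

```text
t: 0.9
eef_pos: [0.3515, -0.3401, 0.2511]
tool_rot: [-0.001, 0.938, 0.346, 0.001]
contact_force: [0.2, -0.5, 0.5]
gripper_width: 0.001
```

```bash
python3 -c "
from h import *
goal([.5384,-.033,.18],71.6)"
```

```text
t 0.9 pos [ 0.3515 -0.3401  0.2511] F [ 0.2157 -0.4595  0.4713] M [ 0.0012 -0.0261 -0.0148] w 0.12098857705258138 q [ 0.871   0.1646 -0.254   1.9498  0.0448  1.0339 -0.2661]
shift [ 0.8536 -0.2797  0.1803] turn [-0.0002 -0.0004 -0.0863]
```

Call:
play_rows(
  motion=[
    [[0.854,-0.28,0.0],[0,0,-0.0863]],
    [[0.854,-0.28,0.0],[0,0,-0.0863]],
    [[0.854,-0.28,0.0],[0,0,-0.0863]],
    [[0.854,-0.28,0.0],[0,0,-0.0863]],
    [[0.854,-0.28,0.0],[0,0,-0.0863]],
    [[0.854,-0.28,0.0],[0,0,-0.0863]],
    [[0.854,-0.28,0.0],[0,0,-0.0863]],
    [[0.854,-0.28,0.1],[0,0,-0.0863]],
  ],
)

```text
t: 1.7
eef_pos: [0.5443, -0.027, 0.2164]
tool_rot: [0.001, 0.809, 0.587, 0.007]
contact_force: [0.3, -0.7, -0.5]
gripper_width: -0.0
```

```bash
python3 -c "
from h import *
goal([.5384,-.033,.105],71.6)
c=cam('wrist','w1.png');np.savez('w1.npz',**c)"
```

```text
t 1.7 pos [ 0.5443 -0.027   0.2164] F [ 0.2532 -0.7048 -0.5377] M [-0.0132 -0.015  -0.0011] w -0.02432682650360146 q [ 0.3833  0.3227 -0.5412  1.8638  0.1916  0.994  -0.5535]
shift [-0.0213 -0.0121  0.2781] turn [ 0.0016 -0.0014  0.0009]
```

View pics/w1.png

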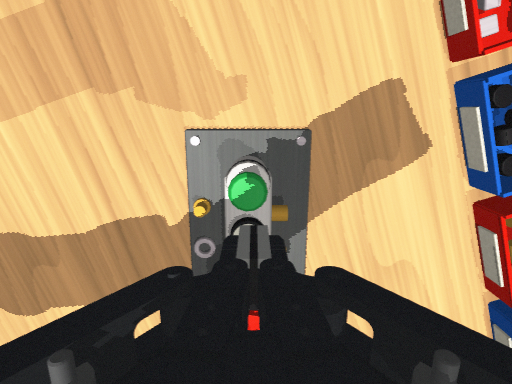

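```bash
python3 -c "
from h import *
c=np.load('w1.npz');P=pts(c);px=c['pixels'];hsv=cv2.cvtColor(px,cv2.COLOR_RGB2HSV).astype(int)
m=(hsv[...,1]>100)&(abs(hsv[...,0]-65)<20)&(P[...,2]>.085)&(P[...,2]<.11)
p=P[m];print(len(p),p.mean(0),p.min(0),p.max(0),(p.min(0)+p.max(0))/2)
goal([.5384,-.033,.105],71.6)
"
```

```text
1195 [ 0.537  -0.0299  0.0934] [ 0.5194 -0.0494  0.0864] [ 0.5539 -0.0136  0.0961] [ 0.5367 -0.0315  0.0912]
t 1.75 pos [ 0.5388 -0.0271  0.207 ] F [-2.1951  1.0588 -4.4913] M [0.0631 0.1441 0.0563] w -0.2604820631591212 q [ 0.3818  0.3319 -0.5395  1.8754  0.1939  0.9883 -0.5555]
shift [-0.0157  0.0045  0.255 ] turn [-0.0006 -0.0009  0.0011]
```

Call:
play_rows(
  motion=[
    [[-0.013,0.004,0.1],[0,0,0.001]],
    [[-0.013,0.004,0.17],[0,0,0.001]],
    [[-0.013,0.004,0.225],[0,0,0.001]],
    [[-0.013,0.004,0.255],[0,0,0.001]],
    [[-0.013,0.004,0.255],[0,0,0.001]],
  ],
)

```text
t: 2.25
eef_pos: [0.5373, -0.0326, 0.1035]
tool_rot: [-0.004, 0.811, 0.585, -0.0]
contact_force: [-0.2, -0.2, 1.1]
gripper_width: 0.002
```

```bash
python3 -c "
from h import *
goal([.538,-.032,.085],71.6)"
```

```text
t 2.25 pos [ 0.5373 -0.0326  0.1035] F [-0.2241 -0.1858  1.1109] M [-0.0283 -0.0269 -0.0234] w 0.19490060094394512 q [ 0.3398  0.4651 -0.49    1.9631  0.2923  0.788  -0.6364]
shift [0.0017 0.0016 0.0461] turn [-0.0011 -0.0007 -0.    ]
```

Press in stages: first to about z 0.085.

Call:
play_rows(
  motion=[
    [[0.001,0.001,0.015],[0,0,0]],
    [[0.001,0.001,0.03],[0,0,0]],
    [[0.001,0.001,0.04],[0,0,0]],
    [[0.001,0.001,0.045],[0,0,0]],
    [[0.001,0.001,0.045],[0,0,0]],
  ],
)

```text
t: 2.75
eef_pos: [0.5388, -0.0326, 0.0863]
tool_rot: [-0.003, 0.811, 0.585, 0.0]
contact_force: [-0.4, -1.3, 7.0]
gripper_width: 0.001
```

Call:
play_rows(
  motion=[
    [[0,0,0.003],[0,0,0]],
    [[0,0,0.005],[0,0,0]],
    [[0,0,0.005],[0,0,0]],
  ],
)

```text
t: 3.05
eef_pos: [0.5389, -0.0326, 0.085]
tool_rot: [-0.003, 0.811, 0.585, 0.0]
contact_force: [-1.9, -0.4, 6.9]
gripper_width: -0.004
```

Call:
play_rows(
  motion=[
    [[0,0,0.004],[0,0,0]],
    [[0,0,0.007],[0,0,0]],
    [[0,0,0.007],[0,0,0]],
  ],
)

```text
t: 3.35
eef_pos: [0.5389, -0.0326, 0.0831]
tool_rot: [-0.003, 0.811, 0.585, 0.0]
contact_force: [-3.6, -0.4, 7.8]
gripper_width: -0.001
```

Call:
play_rows(
  motion=[
    [[0,0,0.004],[0,0,0]],
    [[0,0,0.006],[0,0,0]],
    [[0,0,0.006],[0,0,0]],
  ],
)

```text
t: 3.65
eef_pos: [0.5391, -0.0326, 0.0829]
tool_rot: [-0.002, 0.811, 0.585, 0.0]
contact_force: [-7.0, -0.4, 21.3]
gripper_width: -0.002
```

The force has jumped to 21 N at z 0.083, so the plunger is on its stop. Now retreat and go over the cap.

```bash
python3 -c "
from h import *
goal([.494,-.1655,.19],71.6)"
```

```text
t 3.65 pos [ 0.5391 -0.0326  0.0829] F [-6.9736 -0.4131 21.3374] M [-0.1261  1.6755 -0.0075] w -0.1984642128609925 q [ 0.3235  0.4953 -0.474   1.9742  0.3198  0.7468 -0.6609]
shift [-0.3502 -0.0026 -0.2685] turn [-0.0004 -0.0004 -0.0001]
```

Call:
play_rows(
  motion=[
    [[0,0,-0.1],[0,0,0]],
    [[0,0,-0.2],[0,0,0]],
    [[0,0,-0.28],[0,0,0]],
    [[-0.1,0,-0.28],[0,0,0]],
    [[-0.2,0,-0.28],[0,0,0]],
    [[-0.3,-0.003,-0.28],[0,0,0]],
    [[-0.35,-0.003,-0.28],[0,0,0]],
    [[-0.35,-0.003,-0.28],[0,0,0]],
  ],
  fingers=50,
)

```text
t: 4.45
eef_pos: [0.4923, -0.1692, 0.1944]
tool_rot: [-0.002, 0.813, 0.582, -0.001]
contact_force: [-0.2, -0.3, -0.7]
gripper_width: 0.585
```

```bash
python3 -c "
from h import *
c=cam('wrist','w2.png');P=pts(c);px=c['pixels'];hsv=cv2.cvtColor(px,cv2.COLOR_RGB2HSV).astype(int)
m=(hsv[...,1]>150)&((hsv[...,0]<8)|(hsv[...,0]>172))&(np.hypot(P[...,0]-.494,P[...,1]+.165)<.05)
for lo,hi in((.105,.118),(.125,.15)):
  p=P[m&(P[...,2]>lo)&(P[...,2]<hi)];print(len(p),p.mean(0),p.min(0),p.max(0),(p.min(0)+p.max(0))/2)
c=cam('top','t2.png');P=pts(c);m=None
goal([.494,-.1655,.114],71.6)
"
```

```text
3546 [ 0.4937 -0.1601  0.1108] [ 0.4619 -0.1938  0.105 ] [ 0.5239 -0.1334  0.1178] [ 0.4929 -0.1636  0.1114]
1023 [ 0.4931 -0.1626  0.1397] [ 0.4808 -0.176   0.125 ] [ 0.5051 -0.1522  0.1432] [ 0.493  -0.1641  0.1341]
t 4.55 pos [ 0.4939 -0.1651  0.1946] F [ 0.7191  0.3085 -0.6449] M [ 0.0084 -0.0217  0.008 ] w 49.77598325573554 q [ 0.6132  0.3077 -0.4873  1.9317  0.1716  0.9454 -0.2783]
shift [-0.0013  0.0012  0.2016] turn [-0.0004 -0.0005 -0.0002]
```

View pics/w2.png

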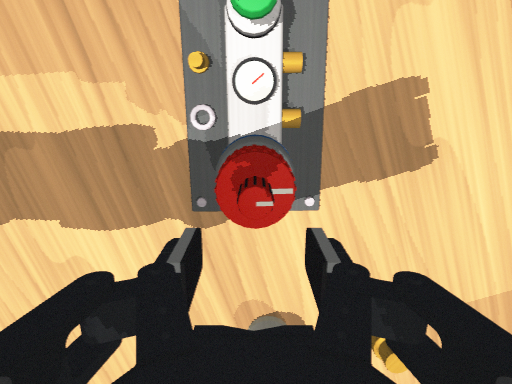

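View pics/t2.png

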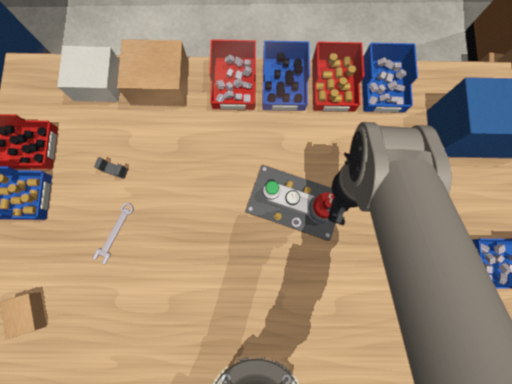

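The white line points along the unit's +x (wrist image, roughly (258-292, 192-204)), so the cap is still tight. The knob is centred between the fingers, so descend.

Call:
play_rows(
  motion=[
    [[-0.001,0.001,0.06],[0,0,0]],
    [[-0.001,0.001,0.12],[0,0,0]],
    [[-0.001,0.001,0.17],[0,0,0]],
    [[-0.001,0.001,0.195],[0,0,0]],
    [[-0.001,0.001,0.2],[0,0,0]],
    [[-0.001,0.001,0.2],[0,0,0]],
  ],
)

```text
t: 5.15
eef_pos: [0.4945, -0.1646, 0.115]
tool_rot: [-0.002, 0.811, 0.585, 0.001]
contact_force: [-0.2, 0.3, 1.3]
gripper_width: 0.585
```

Call:
play_rows(
  motion=[
    [[0,0,0],[0,0,0]],
    [[0,0,0],[0,0,0]],
    [[0,0,0],[0,0,0]],
    [[0,0,0],[0,0,0]],
    [[0,0,0],[0,0,0]],
  ],
  fingers=0,
  grip_force=50,
)

```text
t: 5.65
eef_pos: [0.4956, -0.1646, 0.1162]
tool_rot: [-0.001, 0.811, 0.585, 0.001]
contact_force: [-0.9, 1.4, 6.0]
gripper_width: 0.259
```

```bash
python3 -c "
from h import *
goal([.494,-.1655,.114],71.6)
"
```

```text
t 5.65 pos [ 0.4956 -0.1646  0.1162] F [-0.9139  1.3684  6.0053] M [0.2126 0.1095 0.012 ] w 22.141803099478 q [ 0.5758  0.4139 -0.4565  1.9976  0.2487  0.7835 -0.3459]
shift [-0.0034 -0.003   0.0055] turn [-0.     -0.0006 -0.    ]
```

Call:
play_rows(
  motion=[
    [[0,0,-0.003],[0,0,-0.012]],
    [[0,0,-0.003],[0,0,-0.024]],
    [[0,0,-0.003],[0,0,-0.036]],
    [[0,0,-0.003],[0,0,-0.048]],
    [[0,0,-0.003],[0,0,-0.048]],
  ],
)

```text
t: 6.15
eef_pos: [0.4944, -0.1652, 0.1173]
tool_rot: [-0.001, 0.714, 0.7, 0.001]
contact_force: [-3.5, -0.1, 1.8]
gripper_width: 0.262
```

```bash
python3 -c "
from h import *
goal([.494,-.1655,.114],71.6)
c=cam('wrist','w3.png')
"
```

```text
t 6.15 pos [ 0.4944 -0.1652  0.1173] F [-3.465  -0.0757  1.7631] M [-0.2583  0.7921 -0.152 ] w 22.387434897068093 q [ 0.6317  0.4238 -0.5251  1.994   0.2879  0.7978 -0.0784]
shift [-0.0009 -0.001   0.0081] turn [-0.0002 -0.0005  0.0479]
```

View pics/w3.png

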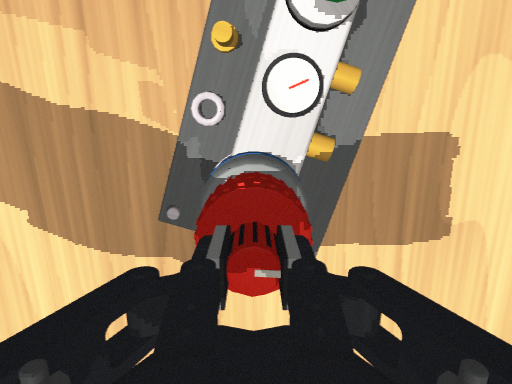

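The line turned with the fingers (it stays horizontal at (254-280, 273)) with almost no torque, so counter-clockwise is the right way. Turn another 0.72 rad, for about 1.02 in all.

Call:
play_rows(
  motion=[
    [[0,0,0],[0,0,-0.02]],
    [[0,0,0],[0,0,-0.04]],
    [[0,0,0],[0,0,-0.06]],
    [[0,0,0],[0,0,-0.08]],
    [[0,0,0],[0,0,-0.1]],
    [[0,0,0],[0,0,-0.114]],
    [[0,0,0],[0,0,-0.114]],
  ],
)

```text
t: 6.9
eef_pos: [0.4956, -0.1683, 0.1173]
tool_rot: [0.001, 0.425, 0.905, 0.001]
contact_force: [4.4, -7.3, -6.1]
gripper_width: 0.261
```

```bash
python3 -c "
from h import *
goal([.494,-.1655,.117],71.6+58)
c=cam('wrist','w4.png')
"
```

```text
t 6.9 pos [ 0.4956 -0.1683  0.1173] F [ 4.4385 -7.296  -6.1039] M [-1.9091 -0.6662 -0.1359] w 22.25222762370679 q [ 0.7593  0.4611 -0.6846  1.984   0.3914  0.8273  0.5482]
shift [0.0079 0.0012 0.0008] turn [0.0003 0.0002 0.0001]
```

View pics/w4.png

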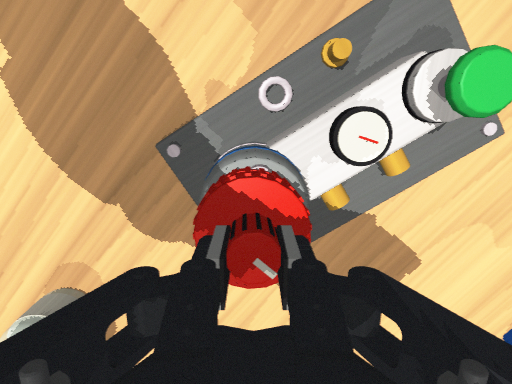

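The line has turned about 35° relative to the fingers ((254,260) to (276,275)), so the cap slipped in the grip. Measure the true line angle.

```bash
cat >> h.py <<'E'
def line(c,yaw0=71.6):
    P=pts(c);px=c['pixels'].astype(int)
    w=(px.min(-1)>110)&(np.hypot(P[...,0]-.494,P[...,1]+.1655)<.03)&(abs(P[...,2]-.142)<.008)
    p=P[w];d=p[:,:2]-p[:,:2].mean(0);u,s,v=np.linalg.svd(d,full_matrices=False)
    a=np.degrees(np.arctan2(v[0,1],v[0,0]));print('n',len(p),p.mean(0),s,'line deg rel unit +x (mod180)',a+18.4)
E
python3 -c "
from h import *
c=cam('wrist','w5.png');line(c)
cv2.imwrite('pics/w5c.png',cv2.resize(c['pixels'][200:310,180:330,::-1],None,fx=4,fy=4))
c=cam('scene','s5.png');cv2.imwrite('pics/s5c.png',cv2.resize(c['pixels'][150:240,190:290,::-1],None,fx=6,fy=6))
"
```

```text
n 177 [ 0.4974 -0.1634  0.1427] [0.0424 0.0118] line deg rel unit +x (mod180) 15.986419701191023
```

View pics/w5c.png

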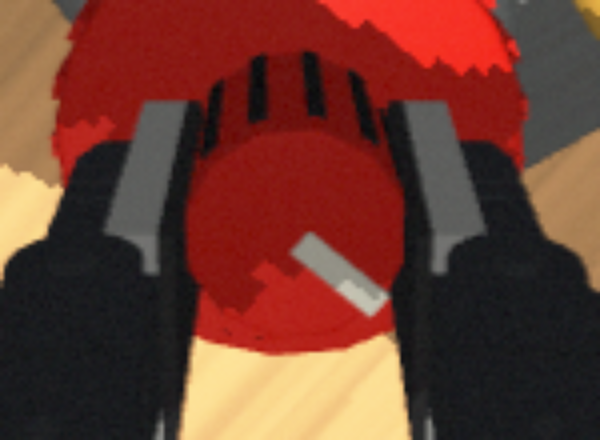

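View pics/s5c.png

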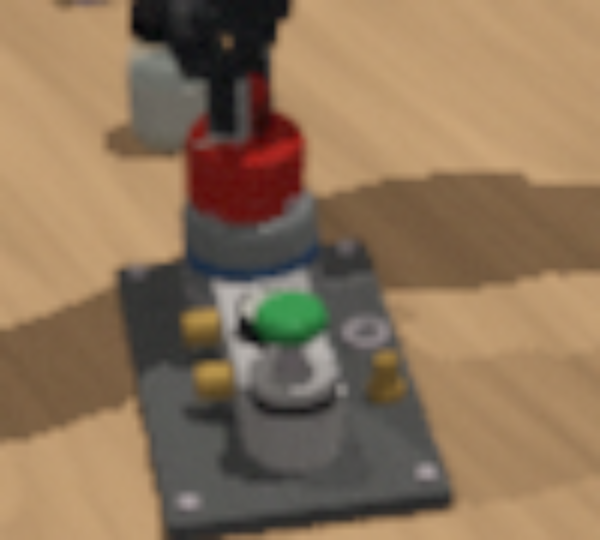

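The line is 16° (0.28 rad) counter-clockwise from tight, which matches the dead stop under hard push. The thread is left-hand, so turn clockwise.

Call:
play_rows(
  motion=[
    [[0.004,0,0],[0,0,0.01]],
    [[0.007,0,0],[0,0,0.025]],
    [[0.007,0,0],[0,0,0.04]],
    [[0.007,0,0],[0,0,0.06]],
    [[0.007,0,0],[0,0,0.08]],
    [[0.007,0,0],[0,0,0.1]],
    [[0.007,0,0],[0,0,0.1]],
  ],
)

```text
t: 7.75
eef_pos: [0.4946, -0.1664, 0.1172]
tool_rot: [0.002, 0.686, 0.728, 0.001]
contact_force: [2.4, -1.7, -6.9]
gripper_width: 0.259
```

```bash
python3 -c "
from h import *
line(cam('wrist','w6.png'))
goal([.494,-.1655,.117],71.6)
"
```

```text
n 175 [ 0.4977 -0.1642  0.1426] [0.0411 0.0117] line deg rel unit +x (mod180) -19.317598438444264
t 7.8 pos [ 0.4945 -0.1664  0.1172] F [ 3.3806 -2.5746 -6.065 ] M [-0.4585 -0.786  -0.0097] w 22.612722267365072 q [ 0.6451  0.425  -0.5407  1.996   0.3019  0.795  -0.0062]
shift [ 0.0023 -0.0012  0.0006] turn [0.0006 0.     0.0612]
```

View pics/w6.png

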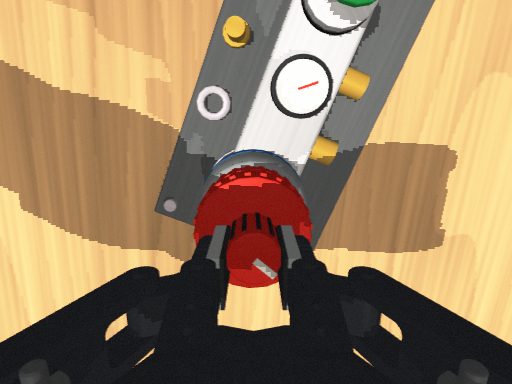

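It moved with the fingers through tight to -19°, with no torque. Continue to about -59°.

Call:
play_rows(
  motion=[
    [[0.002,-0.001,0],[0,0,0.02]],
    [[0.002,-0.001,0],[0,0,0.04]],
    [[0.002,-0.001,0],[0,0,0.06]],
    [[0.002,-0.001,0],[0,0,0.08]],
    [[0.002,-0.001,0],[0,0,0.1]],
    [[0.002,-0.001,0],[0,0,0.11]],
    [[0.002,-0.001,0],[0,0,0.11]],
  ],
)

```text
t: 8.5
eef_pos: [0.494, -0.1661, 0.1175]
tool_rot: [0.001, 0.891, 0.455, 0.001]
contact_force: [0.2, -2.1, 0.4]
gripper_width: 0.262
```

```bash
python3 -c "
from h import *
line(cam('wrist','w7.png'))
goal([.494,-.1655,.217],53.9)
"
```

```text
n 158 [ 0.4966 -0.1669  0.1429] [0.0389 0.0099] line deg rel unit +x (mod180) -58.03981352475727
t 8.55 pos [ 0.494  -0.166   0.1175] F [-0.1084 -2.1201  0.181 ] M [-0.585  0.036 -0.034] w 22.255823737486093 q [ 0.5206  0.3983 -0.386   2.0054  0.2118  0.7721 -0.6152]
shift [ 0.0013 -0.     -0.2488] turn [ 0.0006 -0.0002  0.0008]
```

Call:
play_rows(
  motion=[
    [[0,0,-0.008],[0,0,0]],
    [[0,0,-0.018],[0,0,0]],
    [[0,0,-0.03],[0,0,0]],
    [[0,0,-0.04],[0,0,0]],
    [[0,0,-0.04],[0,0,0]],
  ],
  grip_force=60,
)

```text
t: 9.05
eef_pos: [0.4943, -0.1658, 0.1342]
tool_rot: [0.002, 0.89, 0.456, 0.002]
contact_force: [0.9, 0.1, -0.4]
gripper_width: 0.26
```

```bash
python3 -c "
from h import *
goal([.494,-.166,.2175],53.9)
"
```

```text
t 9.05 pos [ 0.4943 -0.1658  0.1342] F [ 0.9326  0.1488 -0.4322] M [-0.0404 -0.0295  0.0546] w 22.18538981287259 q [ 0.5285  0.3742 -0.3941  1.9932  0.1967  0.8057 -0.6019]
shift [-0.0005  0.0005 -0.2082] turn [ 0.0007 -0.0002  0.0009]
```

Call:
play_rows(
  motion=[
    [[0,0,-0.02],[0,0,0]],
    [[0,0,-0.05],[0,0,0]],
    [[0,0,-0.09],[0,0,0]],
    [[0,0,-0.13],[0,0,0]],
    [[0,0,-0.17],[0,0,0]],
    [[0,0,-0.198],[0,0,0]],
    [[0,0,-0.208],[0,0,0]],
    [[0,0,-0.208],[0,0,0]],
  ],
)

```text
t: 9.85
eef_pos: [0.4942, -0.1658, 0.218]
tool_rot: [0.002, 0.89, 0.456, 0.002]
contact_force: [0.5, -0.2, -0.8]
gripper_width: 0.258
```

```bash
python3 -c "
from h import *
goal([.494,-.166,.2175],53.9)
c=cam('wrist','w8.png')
c=cam('scene','s8.png');P=pts(c);px=c['pixels'];hsv=cv2.cvtColor(px,cv2.COLOR_RGB2HSV).astype(int)
m=(hsv[...,1]>150)&((hsv[...,0]<8)|(hsv[...,0]>172))&(np.hypot(P[...,0]-.494,P[...,1]+.165)<.05)
p=P[m];print(len(p),p.min(0),p.max(0))
cv2.imwrite('pics/s8c.png',cv2.resize(c['pixels'][130:240,180:290,::-1],None,fx=5,fy=5))
"
```

```text
t 9.85 pos [ 0.4942 -0.1658  0.218 ] F [ 0.5059 -0.2357 -0.7784] M [ 0.0182  0.0095 -0.0347] w 22.058613914715796 q [ 0.5581  0.2666 -0.417   1.9159  0.13    0.9792 -0.5426]
shift [-0.0007 -0.0002  0.0013] turn [ 0.0009 -0.0003  0.0009]
352 [ 0.4685 -0.1892  0.1743] [ 0.53   -0.1264  0.2427]
```

View pics/w8.png

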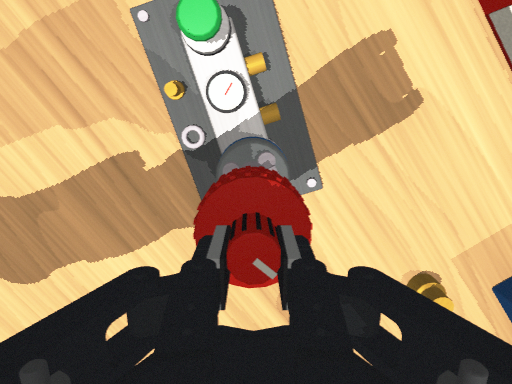

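View pics/s8c.png

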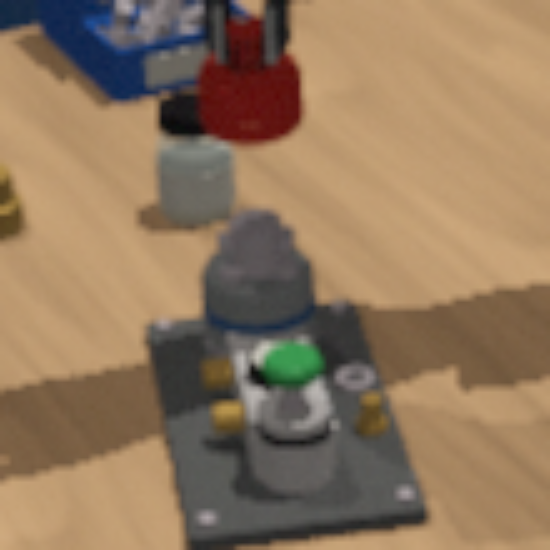

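```bash
python3 -c "
from h import *
cam('wrist');cam('top','t9.png');o=bot.get_obs();print(o['t'],o['eef_pos'],o['joint_vel'],o['gripper_width'],o['contact_force'])
a=cv2.imread('pics/top1.png').astype(int);b=cv2.imread('pics/t9.png').astype(int)
print(abs(a-b)[90:280,80:140].mean(), abs(a-b)[165:230,400:425].mean())
print(bot.hand_in())
"
```

```text
10.05 [ 0.4934 -0.1656  0.2166] [-0.      0.0006  0.0002 -0.0017 -0.0012  0.0015  0.0004] 0.2647337402431606 [-1.0877 -0.2494 -2.2633]
13.303538011695906 38.268307692307694
the job is handed in; nothing more can be done
None
```

View pics/t9.png

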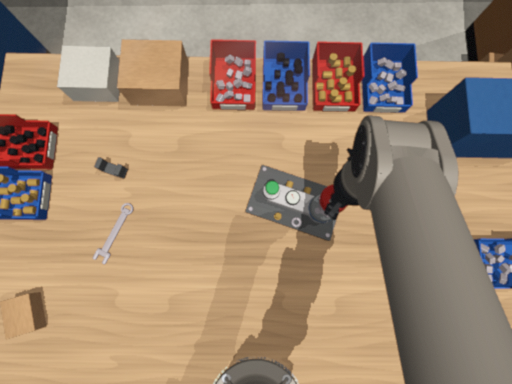

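The job is handed in at about 10 s of the 48 s allowed. The vent was pressed first with the cap still tight, and the cap is now off and held in the gripper.

- **Vent:** I pressed the plunger until it stopped at z 0.083. The force jumped from about 8 N to 21 N there, so it was on its stop. The white line confirmed the cap was still tight afterwards.
- **Thread:** I tried counter-clockwise first and at first misread it as the right way. I kept turning, and the fingers slipped with the cap stuck 0.28 rad from tight, a dead stop. It is a left-hand thread. Turned clockwise, the cap moved freely to about 1.01 rad from tight.
- **Lift:** The cap came straight up. Its lower rim measured about z 0.174, roughly 98 mm above where it sat. It was upright and almost still, with joint speeds under 0.002 rad/s and the grip holding at about 22 mm.
- **Bystanders:** In the last pictures the washer, plug, clamp and wrench look unmoved. The arm hides the jar and coupling in the final top view, but both showed standing in the other last pictures.
- **Check that disagreed:** My pixel-difference check gave large values (13 and 38). The arm covers the second region. For the first I saw nothing moved in the picture, but I did not find what caused the difference.

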